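Cap the refilled soap bottle

ROBOT

A 6-joint arm with a two-finger parallel gripper is mounted at the origin on the work surface. World frame = base frame: x ahead of the robot, y to its left, z up, the work surface at z = 0. Lengths are in m, angles in rad, forces in N, time in s.
With the tool pointing down it reaches from about 0.35 to 0.775 m from the base axis. Payload 5.5 kg.
Tool frame: the origin (TCP) lies midway between the tips of the shut fingers; the grasp point (between the pads) lies grasp_offset behind it (grasp_offset is the distance from the TCP to the grasp point, in m); z points along the fingers, y is the line along which they close (so a half turn about z gives the same grasp; the last joint's range is limited). The gripper opens to 85 mm and grips with 20 to 120 N. Pads are 22 mm wide; open, the fingers measure 114 mm over their backs; the gripper's body (76 mm by 85 mm) begins 54 mm behind the grasp point. The pads swing forward as they close: fully open they stand 13 mm farther back than shut.
Start: joints at [1.078, 0.313, 0.046, 1.304, 0, 1.431], TCP at [0.199, 0.54, 0.231] pointing down, gripper open.
Joint ranges: [-2.76, 2.76], [-0.86, 1.69], [-1.03, 1.26], [-2.2, 2.34], [-1.47, 1.5], [-3.14, 3.14]. Speed limits (rad/s): [2.57, 2.57, 3.14, 3.14, 3.14, 3.14].

INTERFACE

Orientations are given as a unit quaternion [w, x, y, z].
In Python, from workcell import * gives the robot as it stands.
- The arm moves only by the tool step_arm, never from a script. Its argument "deltas" is a list of rows, each a list of 7 numbers: the shift along the world's x, y, z in mm, then the turn, a rotation vector about the world's x, y, z in degrees, then the gripper's target within -1 to 1 (fully open at 1, half-way at 0, shut at -1). A call has 1 to 5 rows; each row shifts and turns the commanded pose from where the row before left it; what a row does not reach is not made up. A row lasts 1/10 s, in which the tool goes at most 50 mm and 8.59 degrees, less where a joint would pass 70% of its speed; a pose out of reach is approached as far as the arm can. A call is refused whole if a number of a shift passes 50 or a number of a turn 8.59, either way. A call with a gripper value outside its range is refused whole. The fingers move at their own pace and stop on an object; "newtons" is the grip in N (left out, the last holds). Time passes only in rows, so rows that do not move let the fingers close. It gives the time, the measured TCP pose, the force, the opening and the grip force at its end, in the units of the state.
- get_state(): the state, without advancing time (a new reading comes with each control period).
- read_camera(name): name is "scene" or "top" or "wrist"; returns a dict with "image" (384x512x3 uint8, red, green, blue), "z_map" (384x512 float32, m along the optical axis (not along the pixel's ray), 0 where there is no reading), "K" (3x3 intrinsics, pixels), "world_from_camera" (4x4, takes a point from camera to world coordinates). Camera axes: x right, y down, z forward; pixel columns grow to the right and rows downward; lengths in m; the calibration is good to about 2 mm. A picture is of the moment at which its call begins.
- hand_in(): hands the job in; it is judged then, once.
The state is a dict: "clock": time; "joint_pos": joint angles; "qvel": joint speeds; "tau": joint torques, N m; "tcp_pos": TCP position; "orientation": TCP orientation; "wrist_force": force on the tool from outside, world axes, zero at the start; "ft_torque": the same for the moment, N m; "finger_gap": finger opening in m; "grip_force": force on a finger pad.
Only numpy, scipy, OpenCV 4.12 (cv2) and the standard library are available. Lean on these libraries where they do the work, as an engineer would, in place of code of your own. Each camera call takes 0.05 s, during which the arm holds its last target. There are 200 camera calls.

TASK

Turn the refill carousel by its middle handle, about a fifth of a turn anticlockwise seen from above, until it clicks into its detent and the open bottle stands at the steel detent block. Then take the snap cap from the wooden tray, leaving the other two closures where they are, and press it straight down onto the bottle's open neck: keep pressing past the click until it sits fully down on the shoulder. Finish still pressing the cap down firmly (5 to 10 N), without letting go.

Things in the scene. Friction and masses are not known exactly. Their poses are not given: they have to be found in the camera images.
- carousel (a joint): angle (rad) of the carousel; 0 = in the detent, open bottle at the capping place. Starts near -1.25 (open bottle near the spout); grows anticlockwise seen from above. Stiff (0.04 N m), stays where left. The ridge into the detent takes about 0.2 N m between -0.09 and -0.04, then it is drawn to 0; a like ridge follows past 0; end stop at 0.3.
- bar_grip (a point): middle of the carousel's handle: a black bar 64 mm long, 14 mm thick, 32 mm high, on the post on the carousel's upright axis. The point is on the axis, half-way up the bar (bar top 202 mm above the counter). x axis along the bar's length, z up; it turns with the carousel. Nothing else within 55 mm of the axis at this height.
- neck_seat (a point): shoulder of the open bottle, a flat ring 44 mm wide, 132 mm above the counter, 95 mm from the carousel's axis; point on the neck's axis at shoulder height, z up. The neck is a stud 19 mm in diameter, 26 mm tall, its top 8 mm tapering to 12 mm; four sprung catches stand out of it 7 mm above the shoulder (28 mm across). Bottle fixed to the carousel.
- cap_mid (a point): centre of the loose snap cap: black cylinder 38 mm in diameter, 42 mm tall, open end down on the tray (floor 6 mm above the counter). z up. Mouth 24 mm wide, hollow 31 mm deep. On the neck it meets the catches 10 mm above its home, gives way 7 mm above after about 12 N, clicks at 3 mm. Home: its foot on the shoulder, this point 21 mm above neck_seat.
- capping_place (a point): point on the fixed grey base (264 mm wide disc under the carousel), on the counter at the foot of the 42 mm high steel detent block, 159 mm from the carousel's axis: the open bottle stands between it and the axis when in the detent. x axis points from the axis outward.
- spout_tip (a point): mouth of the fixed steel filler spout, 187 mm above the counter and 95 mm from the carousel's axis, a fifth of a turn clockwise from the capping place. Its arm (top 217 mm high) runs outward to a column 90 mm farther out, 232 mm high, with a 90 mm wide tank beyond.
- lid_mid (a point): centre of another closure in the tray to be left alone: flat black jar lid 58 mm in diameter, 22 mm high
- stopper_mid (a point): centre of the third closure in the tray to be left alone: slim black stopper 60 mm tall, 26 mm in diameter with a 36 mm head
- tray: fixed wooden tray, 150 mm by 280 mm (its y axis is the long way), rim 12 mm high; origin at the centre of its underside on the counter
Things that resemble listed ones, but are neither listed nor needed, are in the scene too. What is shaped like the part that bears cap_mid but blue, purple or turquoise is not meant.

How it is judged:
On the way, in this order (a step that is already met when the one before it is completed fails the run):
1. the carousel rests in its detent, with the open bottle at the capping place and the cap not yet on it (value of joint carousel between -0.035 and 0.035 rad and velocity of joint carousel between -0.1 and 0.1 rad/s and distance between cap_mid and neck_seat above 0.05 m), for 0.2 s.
2. the snap cap is past the catches and fully down on the neck (z of cap_mid in the frame of neck_seat between 0.018 and 0.0225 m and horizontal distance between cap_mid and neck_seat below 0.004 m and angle between the z axis of cap_mid and the z axis of neck_seat, either way round below 0.08 rad and angle between cap_mid's own z axis and vertical below 0.2 rad), for 0.2 s.
At the end, for the whole second after the job is handed in: the carousel is in its detent (within 0.035 rad), the cap sits straight on the shoulder of the open bottle (within 1.5 mm of fully down, 4 mm sideways), and the robot is still on the cap, pressing it onto the bottle with more than 3 N (all of step 2 and value of joint carousel between -0.035 and 0.035 rad and contact force between snap_cap and refill_bottle above 3 N and contact force between any of the fingers, the arm and snap_cap above 2 N); the arm keeps its last pose, push and grip.
It fails at once if another closure in the tray is shifted by more than 30 mm (distance of any of lid_mid, stopper_mid from where it was at the start of the episode above 0.03 m).
It fails at once if the cap is crushed onto the bottle with more than 60 N (contact force between snap_cap and refill_bottle above 60 N).
It also fails if it takes over 58 s, if anything falls off the work surface, if the arm or the gripper's body presses on something with over 40 N, if the wrist force passes 120 N, or if a joint passes its speed limit or range.

## Working session

There is one attempt and no reset: what is moved stays moved. The work goes in short steps, Python scripts to look and compute and a tool call to move; the robot and the scene stay as the last step left them, time stands still between calls to the robot, and variables do not carry over. Pictures are saved under pics/ and viewed, at most 10 in all, crops included, and the job is handed in when it is done.

Besides the shell and the picture viewer there is one more tool, called after "Call:" as name(argument=value, ...), one argument or row to a line, values as JSON. step_arm: Moves the arm, as the interface text tells. Its arguments: {"type":"object","properties":{"deltas":{"type":"array","items":{"type":"array","items":{"type":"number"}}},"newtons":{"type":"number"}},"required":["deltas"]}

```bash
mkdir -p pics; ls
python3 - <<'E'
from workcell import *
import cv2,numpy as np
s=get_state(); print(s)
for n in ["scene","top"]:
    r=read_camera(n); np.savez(f"{n}0.npz",**r)
    cv2.imwrite(f"pics/{n}0.png",cv2.cvtColor(r["image"],cv2.COLOR_RGB2BGR))
    print(n,r["K"].round(1).tolist(),r["world_from_camera"].round(3).tolist())
try: print(grasp_offset)
except Exception as e: print(e)
E
```

```text
pics
{'clock': 0.0, 'joint_pos': array([ 1.07840645e+00,  3.14003603e-01,  4.49877139e-02,  1.30358721e+00,
       -5.13663747e-06,  1.43121111e+00]), 'qvel': array([-0.00010844,  0.00179762, -0.00032219,  0.00114199,  0.00045479,
        0.00057011]), 'tau': array([ 1.59925119e-03, -4.80625999e+01,  2.98534727e+01,  1.94517971e-02,
       -1.42089630e-04, -7.22443758e-06]), 'tcp_pos': array([0.19844354, 0.53913711, 0.23041061]), 'orientation': array([-2.78290702e-04,  1.75488807e-01,  9.84481012e-01, -8.59457121e-04]), 'wrist_force': array([ 0.19244742,  0.43324988, -0.14204319]), 'ft_torque': array([ 0.01271497,  0.03131852, -0.02619719]), 'grip_force': 0.0, 'finger_gap': 0.08523733025961334}
scene [[410.0, 0.0, 250.0], [0.0, 410.0, 188.7], [0.0, 0.0, 1.0]] [[0.782, 0.357, -0.511, 0.968], [0.623, -0.449, 0.64, -0.615], [-0.001, -0.82, -0.573, 0.677], [0.0, 0.0, 0.0, 1.0]]
top [[483.9, 0.0, 250.3], [0.0, 483.9, 197.7], [0.0, 0.0, 1.0]] [[0.073, -0.976, 0.206, 0.244], [-0.997, -0.071, 0.017, -0.031], [-0.002, -0.207, -0.978, 1.379], [0.0, 0.0, 0.0, 1.0]]
0.0187
```

View pics/top0.png

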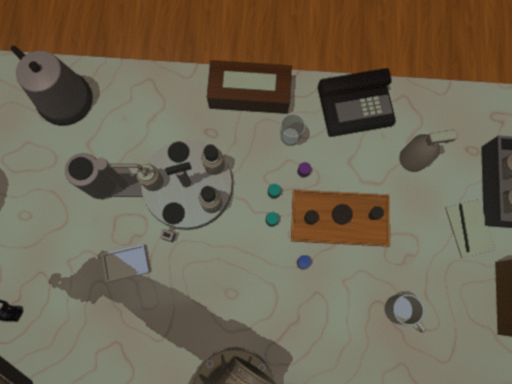

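View pics/scene0.png

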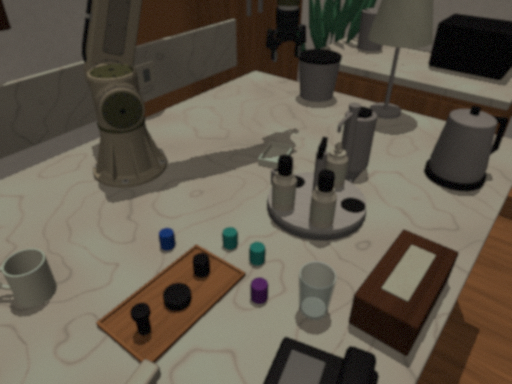

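The top picture shows the carousel near (187,183), with its bar at (178,169), the spout at (148,178) and the detent block at (168,235). The tray is near (341,218) and holds the snap cap (312,217), the lid (342,214) and the stopper (376,213). The scene view agrees, with the cap at (202,263).

```bash
cat > h.py <<'E'
import numpy as np,cv2
from scipy import ndimage
def cloud(r):
    z=r["z_map"];v,u=np.indices(z.shape);K=r["K"]
    p=np.stack([(u-K[0,2])/K[0,0]*z,(v-K[1,2])/K[1,1]*z,z],-1)
    T=r["world_from_camera"];w=p@T[:3,:3].T+T[:3,3];w[z<=0]=np.nan;return w
def px(r,p):
    T=r["world_from_camera"];c=T[:3,:3].T@(np.array(p)-T[:3,3]);q=r["K"]@c;return q[:2]/q[2]
def ray(r,uv,h):
    T=r["world_from_camera"];d=T[:3,:3]@np.linalg.solve(r["K"],np.array([uv[0],uv[1],1.]));o=T[:3,3]
    return o+d*(h-o[2])/d[2]
E
python3 - <<'E'
from h import *
t=dict(np.load("top0.npz"));s=dict(np.load("scene0.npz"))
im=t["image"];w=cloud(t)
c=im[120:250,60:250];z=w[120:250,60:250,2]
a=cv2.resize(c,None,fx=4,fy=4,interpolation=cv2.INTER_CUBIC)[:,:,::-1]
cv2.imwrite("pics/topcrop.png",a)
lab={"tip disc":(187,183)}
for n,uv in dict(bar=(178,169),plate=(205,225),block=(168,235),neck=(147,173),cap=(312,217),lid=(342,214),stop=(376,212),b1=(212,153),b2=(209,192),base=(230,190)).items():
    print(n,w[uv[1],uv[0]].round(3))
# dark blobs in both views on tray
for nm,r,box in (("top",t,(285,180,400,250)),("scene",s,(90,240,250,370))):
    x0,y0,x1,y1=box;g=r["image"].max(2)[y0:y1,x0:x1];W=cloud(r)[y0:y1,x0:x1]
    n,L,st,ce=cv2.connectedComponentsWithStats((g<50).astype(np.uint8))
    for i in range(1,n):
        if st[i,4]>40:
            P=W[L==i];print(nm,(ce[i]+[x0,y0]).round(1),st[i].tolist(),"zq",np.nanpercentile(P[:,2],[5,50,95]).round(3),"top xy",np.nanmean(P[P[:,2]>np.nanpercentile(P[:,2],95)-.006],0).round(4))
E
```

```text
bar [0.553 0.177 0.198]
plate [0.444 0.116 0.006]
block [0.403 0.212 0.043]
neck [0.551 0.267 0.142]
cap [ 0.482 -0.184  0.049]
lid [ 0.5   -0.27   0.031]
stop [ 0.505 -0.357  0.067]
b1 [0.61  0.098 0.171]
b2 [0.504 0.095 0.176]
base [0.546 0.051 0.03 ]
top [341.8 213.8] [47, 25, 20, 19, 284] zq [0.022 0.027 0.032] top xy [ 0.5008 -0.2698  0.0286]
top [375.7 213. ] [84, 27, 14, 12, 128] zq [0.025 0.065 0.07 ] top xy [ 0.5045 -0.3583  0.067 ]
top [310.9 217.1] [20, 31, 13, 13, 131] zq [0.026 0.047 0.051] top xy [ 0.4835 -0.1824  0.0485]
scene [201.1 265.3] [103, 13, 17, 25, 347] zq [0.01  0.041 0.05 ] top xy [ 0.4882 -0.1841  0.0482]
scene [176.8 297.1] [74, 44, 27, 28, 621] zq [0.011 0.028 0.03 ] top xy [ 0.5047 -0.2728  0.0285]
scene [141.5 318.5] [41, 63, 20, 34, 469] zq [0.01  0.062 0.068] top xy [ 0.5079 -0.3615  0.0662]
```

View pics/topcrop.png

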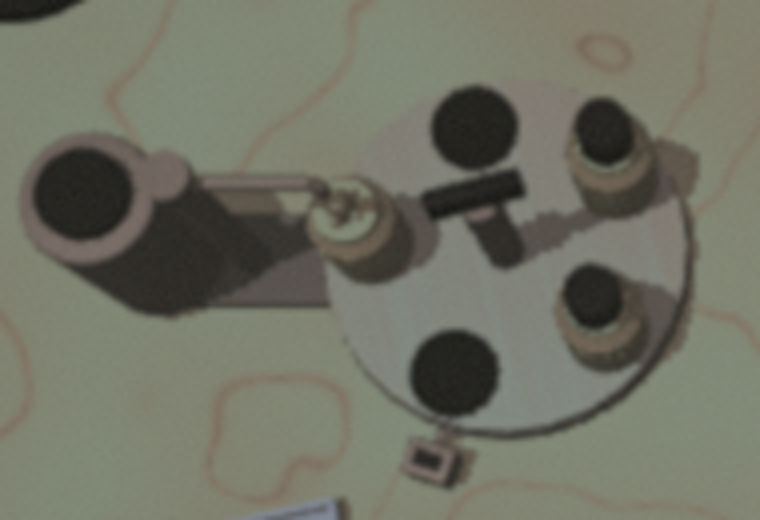

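The crop shows the bar centred near (472,194) and the open bottle's neck under the spout at (345,208). The detent block is at (432,460), and there are two capped bottles and two dark empty seats.

Run:
```python
from h import *
t=dict(np.load("top0.npz"));s=dict(np.load("scene0.npz"))
w=cloud(t);x0,y0,x1,y1=150,140,240,235
m=(t["image"].max(2)<60).astype(np.uint8);m[:y0]=0;m[y1:]=0;m[:,:x0]=0;m[:,x1:]=0
n,L,st,ce=cv2.connectedComponentsWithStats(m)
for i in range(1,n):
    if st[i,4]>25: print("top",ce[i].round(1),st[i].tolist(),np.nanmedian(w[L==i],0).round(4))
# bar by height
b=(w[...,2]>.188)&(w[...,2]<.215)&(np.hypot(w[...,0]-.553,w[...,1]-.177)<.05)
c=cv2.findContours(b.astype(np.uint8),cv2.RETR_EXTERNAL,cv2.CHAIN_APPROX_NONE)[0]
P=w[b];print("bar depth",len(P),P.mean(0).round(4),P.min(0).round(3),P.max(0).round(3))
bm=np.zeros(b.shape,np.uint8)
i=L[169,178]; q=np.argwhere((L==i))[:,::-1].astype(float)
print("label",i)
XY=np.array([ray(t,p,.202)[:2] for p in q]);print("barmask top plane",XY.mean(0).round(4),cv2.minAreaRect(XY.astype(np.float32)*1000))
S=cloud(s);b=(S[...,2]>.172)&(S[...,2]<.21)&(np.hypot(S[...,0]-.553,S[...,1]-.177)<.045)
P=S[b];print("scene bar",len(P),P.mean(0).round(4),np.argwhere(b).mean(0)[::-1].round(1), cv2.minAreaRect(P[:,:2].astype(np.float32)*1000))
# carousel plate + bottle tops
for nm,W in(("t",w),("s",S)):
  for k,(x,y) in dict(open=(.551,.267),b1=(.61,.098),b2=(.504,.095)).items():
    b=(W[...,2]>.1)&(W[...,2]<.2)&(np.hypot(W[...,0]-x,W[...,1]-y)<.035);P=W[b]
    print(nm,k,len(P),P.mean(0).round(4),P[:,2].max().round(3))
  P=W[(abs(W[...,2]-.022)<.014)&(np.hypot(W[...,0]-.55,W[...,1]-.165)<.17)]
  if len(P): print("plate",len(P),np.percentile(P,[1,50,99],axis=0).round(3).tolist(),cv2.minEnclosingCircle(P[:,:2].astype(np.float32)*1000))
  P=W[(W[...,2]>.03)&(W[...,2]<.06)&(np.hypot(W[...,0]-.40,W[...,1]-.212)<.03)];print("block",len(P),P.mean(0).round(4) if len(P) else 0)
```

```text
top [178.1 151.7] [168, 142, 21, 20, 322] [0.6479 0.2109 0.0348]
top [210.7 152.6] [204, 145, 14, 16, 175] [0.6108 0.1015 0.1719]
top [180.4 172.4] [166, 163, 25, 24, 276] [0.5526 0.1727 0.1884]
top [219.5 168.4] [216, 165, 8, 8, 28] [0.5949 0.0829 0.0762]
top [157.8 183.4] [152, 175, 11, 15, 58] [0.539  0.2484 0.0713]
top [208.1 193.8] [201, 187, 15, 15, 174] [0.5005 0.0978 0.1724]
top [173.1 213. ] [163, 203, 21, 21, 347] [0.467  0.2057 0.035 ]
bar depth 167 [0.5575 0.1775 0.1996] [0.543 0.147 0.188] [0.574 0.21  0.207]
label 3
barmask top plane [0.5439 0.169 ] ((537.6769409179688, 174.52928161621094), (59.821922302246094, 60.463008880615234), 5.658431529998779)
scene bar 180 [0.564  0.1707 0.1921] [322.5 147.8] ((559.6556396484375, 179.16824340820312), (24.656635284423828, 68.47000885009766), 30.117435455322266)
t open 381 [0.5506 0.2674 0.1275] 0.2
t b1 411 [0.6082 0.0996 0.1432] 0.179
t b2 402 [0.4979 0.0965 0.1436] 0.179
plate 3846 [[0.429, 0.053, 0.01], [0.539, 0.182, 0.033], [0.681, 0.328, 0.036]] ((545.987548828125, 200.0477294921875), 156.47645568847656)
block 124 [0.4049 0.2155 0.0407]
s open 397 [0.5624 0.2627 0.1277] 0.199
s b1 701 [0.622  0.0919 0.1395] 0.177
s b2 635 [0.5124 0.0905 0.1385] 0.177
plate 2602 [[0.439, 0.05, 0.009], [0.598, 0.128, 0.034], [0.688, 0.291, 0.036]] ((538.2054443359375, 180.48565673828125), 152.4426727294922)
block 36 [0.3987 0.208  0.0409]
```

Depth and the two empty seats agree on the axis at (0.558, 0.178), with the block at 167° and the bar at about 107°. Moving to above the bar now.

Call:
step_arm(
  deltas=[
    [20, -30, 12, 0, 0, -7.5, 1],
    [30, -30, 12, 0, 0, -7.5, 1],
    [30, -30, 12, 0, 0, -7.5, 1],
    [30, -30, 12, 0, 0, -7.5, 1],
    [30, -30, 10, 0, 0, -7.5, 1],
  ],
  newtons=40,
)

```text
clock: 0.6
tcp_pos: [0.3395, 0.3883, 0.2897]
orientation: [0.0, 0.485, 0.875, -0.0]
wrist_force: [0.3, 0.7, -1.2]
finger_gap: 0.0853
grip_force: 0.0
```

Call:
step_arm(
  deltas=[
    [30, -30, 0, 0, 0, -7.5, 1],
    [30, -30, 0, 0, 0, -7.5, 1],
    [30, -30, 0, 0, 0, 0, 1],
    [30, -30, 0, 0, 0, 0, 1],
    [30, -30, 0, 0, 0, 0, 1],
  ],
)

```text
clock: 1.1
tcp_pos: [0.4895, 0.2381, 0.289]
orientation: [-0.0, 0.593, 0.805, -0.0]
wrist_force: [0.6, 0.0, 0.1]
finger_gap: 0.0855
grip_force: 0.0
```

Run:
```python
from h import *
from workcell import *
r=read_camera("wrist");np.savez("wrist0.npz",**r);cv2.imwrite("pics/wrist0.png",r["image"][:,:,::-1])
st=get_state();print(st["clock"],st["tcp_pos"],st["orientation"],r["world_from_camera"].round(3).tolist())
t=dict(np.load("top0.npz"));w=cloud(t)
P=w[(w[...,2]>.193)&(w[...,2]<.215)&(np.hypot(w[...,0]-.557,w[...,1]-.178)<.045)][:,:2]
print(cv2.minAreaRect(P.astype(np.float32)*1000));e,v=np.linalg.eigh(np.cov(P.T));print(np.degrees(np.arctan2(v[1,1],v[0,1])))
```

```text
1.15 [0.49402137 0.23404871 0.28833031] [ 1.81394032e-03  5.94824421e-01  8.03853381e-01 -5.99426034e-04] [[0.955, 0.282, 0.093, 0.465], [0.297, -0.906, -0.302, 0.315], [-0.001, 0.316, -0.949, 0.431], [0.0, 0.0, 0.0, 1.0]]
((558.6572265625, 178.41592407226562), (15.485602378845215, 64.24917602539062), 18.746501922607422)
108.54140576030673
```

View pics/wrist0.png

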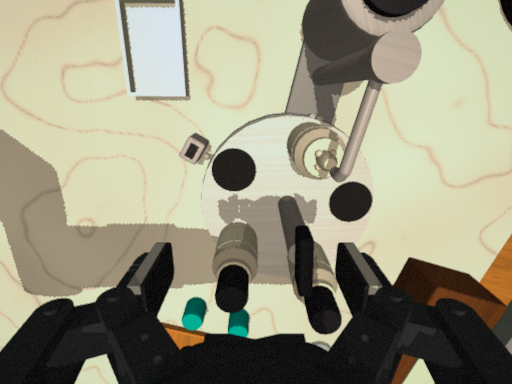

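The wrist view shows the bar centred near (300,250) between the open fingers, the block at (195,148) and the neck under the spout at (328,158).

Run:
```python
from h import *
r=dict(np.load("wrist0.npz"));w=cloud(r)
def rep(n,c,zl,zh,rad):
    P=w[(w[...,2]>zl)&(w[...,2]<zh)&(np.hypot(w[...,0]-c[0],w[...,1]-c[1])<rad)]
    if len(P):print(n,len(P),P.mean(0).round(4),cv2.minAreaRect(P[:,:2].astype(np.float32)*1000))
rep("bar",(.558,.178),.195,.21,.045)
rep("block",(.403,.212),.037,.05,.03)
rep("neck",(.549,.27),.15,.165,.02)
rep("shoulder",(.549,.27),.127,.136,.03)
for uv in((234,170),(351,201)):
    q=ray(r,uv,.035);print(q.round(4),w[uv[1],uv[0]].round(4))
```

```text
bar 900 [0.5567 0.1825 0.2005] ((558.03857421875, 180.8080291748047), (14.190958023071289, 63.689388275146484), 19.495670318603516)
block 448 [0.4047 0.2192 0.0415] ((404.1230163574219, 218.14260864257812), (34.306365966796875, 26.05483055114746), 75.86133575439453)
neck 226 [0.554  0.2759 0.1551] ((554.6769409179688, 275.4347839355469), (17.803171157836914, 15.543931007385254), 55.13208770751953)
shoulder 794 [0.5515 0.2769 0.1311] ((554.5305786132812, 275.2019348144531), (42.52397918701172, 41.11241149902344), 66.8028564453125)
[0.468  0.2065 0.035 ] [0.468  0.2063 0.0344]
[0.648  0.2125 0.035 ] [0.6482 0.2125 0.0347]
```

Call:
step_arm(
  deltas=[
    [32, -28, 0, 0, 0, 1.6, 1],
    [32, -28, 0, 0, 0, 0, 1],
    [0, 0, 0, 0, 0, 0, 1],
  ],
)

```text
clock: 1.45
tcp_pos: [0.5558, 0.1804, 0.2878]
orientation: [0.0, 0.584, 0.812, -0.001]
wrist_force: [-0.6, 0.1, -0.5]
finger_gap: 0.0858
grip_force: 0.0
```

Call:
step_arm(
  deltas=[
    [0, 0, -40, 0, 0, 0.5, 1],
    [0, 0, -40, 0, 0, 0, 1],
    [0, 0, -36, 0, 0, 0, 1],
    [0, 0, 0, 0, 0, 0, 1],
    [0, 0, 0, 0, 0, 0, -1],
  ],
)

```text
clock: 1.95
tcp_pos: [0.5519, 0.184, 0.1734]
orientation: [-0.001, 0.578, 0.816, -0.001]
wrist_force: [-0.4, 0.9, 0.9]
finger_gap: 0.0733
grip_force: 0.0
```

Call:
step_arm(
  deltas=[
    [0, 0, 0, 0, 0, 0, -1],
    [0, 0, 0, 0, 0, 0, -1],
    [0, 0, 0, 0, 0, 0, -1],
    [0, 0, 0, 0, 0, 0, -1],
    [0, 0, 0, 0, 0, 0, -1],
  ],
)

```text
clock: 2.45
tcp_pos: [0.557, 0.1851, 0.1753]
orientation: [0.003, 0.578, 0.816, 0.004]
wrist_force: [10.8, 5.1, -0.2]
finger_gap: 0.0132
grip_force: 42.0
```

Call:
step_arm(
  deltas=[
    [3, -2, 0, 0, 0, 0, -1],
    [3, -2, 0, 0, 0, 0, -1],
    [0, 0, 0, 0, 0, 0, -1],
  ],
)

```text
clock: 2.75
tcp_pos: [0.5569, 0.185, 0.1752]
orientation: [-0.004, 0.576, 0.817, 0.004]
wrist_force: [-8.5, 17.9, 8.2]
finger_gap: 0.0132
grip_force: 43.3
```

Call:
step_arm(
  deltas=[
    [0, 0, 0, 0, 0, 4, -1],
    [0, 0, 0, 0, 0, 6, -1],
    [0, 0, 0, 0, 0, 6, -1],
    [0, 0, 0, 0, 0, 6, -1],
    [0, 0, 0, 0, 0, 6, -1],
  ],
)

```text
clock: 3.25
tcp_pos: [0.5547, 0.1835, 0.1752]
orientation: [-0.004, 0.36, 0.933, 0.002]
wrist_force: [-15.0, 11.2, 13.6]
finger_gap: 0.0132
grip_force: 44.1
```

Call:
step_arm(
  deltas=[
    [0, 0, 0, 0, 0, 7, -1],
    [0, 0, 0, 0, 0, 7, -1],
    [0, 0, 0, 0, 0, 7, -1],
    [0, 0, 0, 0, 0, 7, -1],
    [0, 0, 0, 0, 0, 5, -1],
  ],
)

```text
clock: 3.75
tcp_pos: [0.5532, 0.1807, 0.1752]
orientation: [-0.004, 0.081, 0.997, 0.0]
wrist_force: [-19.2, 1.4, 16.9]
finger_gap: 0.0135
grip_force: 44.6
```

Call:
step_arm(
  deltas=[
    [0, 0, 0, 0, 0, 5, -1],
    [0, 0, 0, 0, 0, 4, -1],
    [0, 0, 0, 0, 0, 2, -1],
    [0, 0, 0, 0, 0, 0, -1],
    [0, 0, 0, 0, 0, 0, -1],
  ],
)

```text
clock: 4.25
tcp_pos: [0.5532, 0.1796, 0.1752]
orientation: [-0.004, -0.013, 1.0, -0.0]
wrist_force: [-19.6, -1.6, 16.9]
finger_gap: 0.0132
grip_force: 44.6
```

```bash
cat > chk.py <<'E'
from h import *
from workcell import *
import sys
r=read_camera("top");np.savez("t.npz",**r);w=cloud(r)
st=get_state();q=st["orientation"];print(st["clock"],st["tcp_pos"].round(4),q.round(4),"yaw y",np.degrees(2*np.arctan2(q[2],q[1]))-90,st["ft_torque"].round(2),st["wrist_force"].round(1))
A=np.array([.5585,.180])
th=np.degrees(np.arctan2(w[...,1]-A[1],w[...,0]-A[0]));d=np.hypot(w[...,0]-A[0],w[...,1]-A[1])
m=(r["image"].max(2)<60)&(abs(w[...,2]-.035)<.006)&(d>.065)&(d<.125)
n,L,s,c=cv2.connectedComponentsWithStats(m.astype(np.uint8))
for i in range(1,n):
    if s[i,4]>60:
        p=ray(r,c[i],.035)[:2];print("dark seat",s[i,4],p.round(4),np.degrees(np.arctan2(*(p-A)[::-1])).round(2),np.linalg.norm(p-A).round(4))
m=(w[...,2]>.126)&(w[...,2]<.137)&(d>.06)&(d<.13)&(r["image"].max(2)>70)
P=w[m];print("shoulder-h",len(P),P.mean(0).round(4) if len(P) else 0)
E
python3 chk.py
```

```text
4.3 [0.5532 0.1796 0.1752] [-0.0041 -0.0126  0.9999 -0.    ] yaw y 91.44528805870002 [-0.19  3.48  0.06] [-19.5  -2.   16.7]
dark seat 324 [0.505  0.1003] -123.86 0.096
shoulder-h 34 [0.6055 0.0963 0.1301]
```

Call:
step_arm(
  deltas=[
    [0, 0, 0, 0, 0, 0, 1],
    [0, 0, 0, 0, 0, 0, 1],
    [0, 0, 0, 0, 0, 0, 1],
    [0, 0, 0, 0, 0, 0, 1],
  ],
)

```text
clock: 4.7
tcp_pos: [0.5591, 0.1796, 0.1733]
orientation: [0.0, -0.012, 1.0, 0.0]
wrist_force: [0.6, -0.4, 0.6]
finger_gap: 0.0707
grip_force: 0.0
```

```bash
python3 chk.py
python3 - <<'E'
from h import *
from workcell import *
r=read_camera("wrist");np.savez("w1.npz",**r);w=cloud(r);cv2.imwrite("pics/w1.png",r["image"][:,:,::-1])
def rep(n,c,zl,zh,rad):
    P=w[(w[...,2]>zl)&(w[...,2]<zh)&(np.hypot(w[...,0]-c[0],w[...,1]-c[1])<rad)]
    if len(P):print(n,len(P),P.mean(0).round(4),cv2.minAreaRect(P[:,:2].astype(np.float32)*1000))
rep("bar",(.558,.178),.195,.21,.045)
rep("block",(.403,.212),.037,.05,.03)
rep("neck",(.466,.203),.15,.165,.025)
rep("shoulder",(.466,.203),.127,.136,.035)
E
```

```text
4.75 [0.559  0.1796 0.1732] [ 1.000e-04 -1.200e-02  9.999e-01  0.000e+00] yaw y 91.37518288174991 [-0.01  0.01  0.02] [-0.2  0.8 -0.3]
dark seat 327 [0.505  0.1002] -123.84 0.0961
shoulder-h 38 [0.6049 0.0956 0.1307]
bar 4720 [0.5541 0.1783 0.2014] ((557.149169921875, 180.2626495361328), (60.21445083618164, 82.73756408691406), 28.662778854370117)
block 839 [0.4097 0.2176 0.0415] ((410.93060302734375, 217.22811889648438), (17.704607009887695, 36.16416931152344), 1.7843915224075317)
neck 922 [0.4672 0.2054 0.1554] ((466.9793701171875, 205.9963836669922), (17.91307830810547, 17.54052734375), 17.392154693603516)
shoulder 2934 [0.4664 0.2052 0.1313] ((466.865234375, 206.228515625), (43.04115295410156, 43.097206115722656), 28.049455642700195)
```

View pics/w1.png

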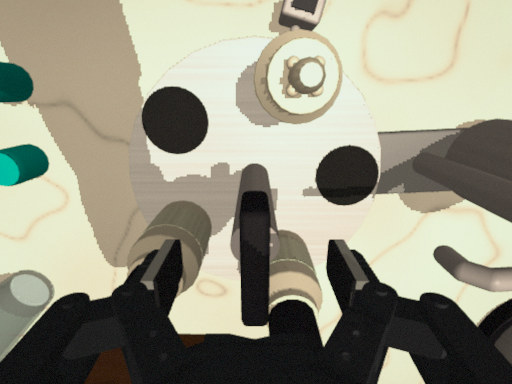

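The bottle's neck shows at (305,75), next to the block at the image top (303,10). I'll rise and measure the detent angle more exactly.

Call:
step_arm(
  deltas=[
    [0, 0, 40, 0, 0, 0, 1],
    [0, 0, 50, 0, 0, 0, 1],
    [0, 0, 40, 0, 0, 0, 1],
    [0, 0, 0, 0, 0, 0, 1],
  ],
)

```text
clock: 5.2
tcp_pos: [0.5613, 0.18, 0.31]
orientation: [0.005, -0.012, 1.0, 0.001]
wrist_force: [1.0, -0.1, 0.2]
finger_gap: 0.0854
grip_force: 0.0
```

```bash
cat > chk2.py <<'E'
from h import *
from workcell import *
r=read_camera("wrist");np.savez("w2.npz",**r);w=cloud(r);cv2.imwrite("pics/w2.png",r["image"][:,:,::-1])
im=r["image"].max(2)
m=(im<60)&(abs(w[...,2]-.035)<.005)
n,L,s,c=cv2.connectedComponentsWithStats(m.astype(np.uint8))
for i in range(1,n):
    if s[i,4]>500: print("seat",s[i].tolist(),ray(r,c[i],.035).round(4))
def rep(nm,c,zl,zh,rad):
    M=(w[...,2]>zl)&(w[...,2]<zh)&(np.hypot(w[...,0]-c[0],w[...,1]-c[1])<rad)
    P=w[M]
    if len(P):
        print(nm,len(P),P.mean(0).round(4),cv2.minAreaRect(P[:,:2].astype(np.float32)*1000));v=np.argwhere(M);print("  rows",v.min(0),v.max(0))
rep("blocktop",(.403,.215),.0405,.05,.035)
rep("neck",(.466,.203),.1565,.162,.02)
rep("neck2",(.466,.203),.145,.165,.02)
rep("shoulder",(.466,.203),.129,.136,.035)
rep("bar",(.558,.178),.1975,.206,.040)
E
python3 chk2.py
```

```text
seat [178, 86, 43, 45, 1544] [0.5036 0.1009 0.035 ]
seat [297, 126, 42, 42, 1353] [0.5549 0.2738 0.035 ]
blocktop 450 [0.4036 0.2174 0.0421] ((403.6431579589844, 217.52651977539062), (32.89408493041992, 24.1669921875), 77.63055419921875)
  rows [ 16 273] [ 41 300]
neck 120 [0.4666 0.2063 0.1573] ((466.6867370605469, 206.27529907226562), (12.223167419433594, 12.164019584655762), 66.8672866821289)
  rows [ 71 278] [ 85 290]
neck2 296 [0.4669 0.2059 0.1547] ((466.55560302734375, 206.14694213867188), (17.651535034179688, 17.918725967407227), 1.6811326742172241)
  rows [ 69 274] [ 88 292]
shoulder 995 [0.4664 0.2059 0.1312] ((466.8771057128906, 206.47666931152344), (43.150333404541016, 42.8589973449707), 13.593412399291992)
  rows [ 57 261] [101 302]
bar 962 [0.5559 0.1795 0.2008] ((557.2025756835938, 179.47560119628906), (62.20639419555664, 13.49461841583252), 1.5541630983352661)
  rows [147 247] [211 261]
```

View pics/w2.png

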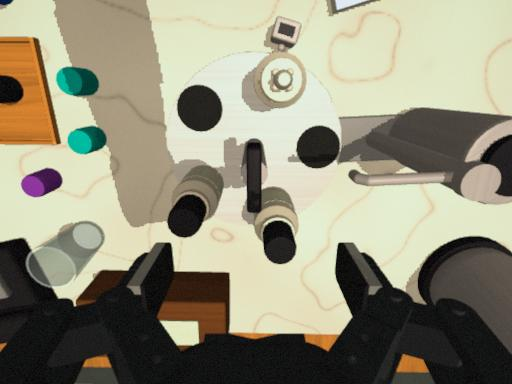

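The picture shows the bottle at (282,80) almost in line with the block at (285,33). The block's radial line still looks about 2.5° further on, so I'll cross-check it with the top view.

Run:
```python
from h import *
t=dict(np.load("top0.npz"))
a=ray(t,(178.1,151.7),.035)[:2];b=ray(t,(173.1,213.0),.035)[:2];c=ray(t,(167.5,234.75),.042)[:2]
d=(b-a);mid=(a+b)/2;p=np.array([-d[1],d[0]])/np.linalg.norm(d)
for sg in(1,-1):
    A=mid+sg*p*.02936;print(a,b,"axis",A.round(4),"block",c.round(4),np.degrees(np.arctan2(*(c-A)[::-1])),np.linalg.norm(c-A),"bottle",np.degrees(np.arctan2(*(-sg*p)[::-1])))
r=dict(np.load("w2.npz"))
cv2.imwrite("pics/w2c.png",cv2.resize(r["image"][0:120,150:350,::-1],None,fx=4,fy=4,interpolation=cv2.INTER_CUBIC))
w=cloud(r)
for uv in((277,20),(285,28),(292,30),(283,50)):print(uv,w[uv[1],uv[0]].round(4))
```

```text
[0.64768109 0.21044717] [0.46717332 0.20581153] axis [0.5582 0.1788] block [0.4038 0.2136] 167.28615842429613 0.15826266487653645 bottle 91.4710954735005
[0.64768109 0.21044717] [0.46717332 0.20581153] axis [0.5567 0.2375] block [0.4038 0.2136] -171.1254810387862 0.15472709355865166 bottle -88.5289045264995
(277, 20) [0.3933 0.205  0.0411]
(285, 28) [0.4023 0.2155 0.0428]
(292, 30) [0.4045 0.2244 0.0438]
(283, 50) [0.4258 0.2159 0.0266]
```

View pics/w2c.png

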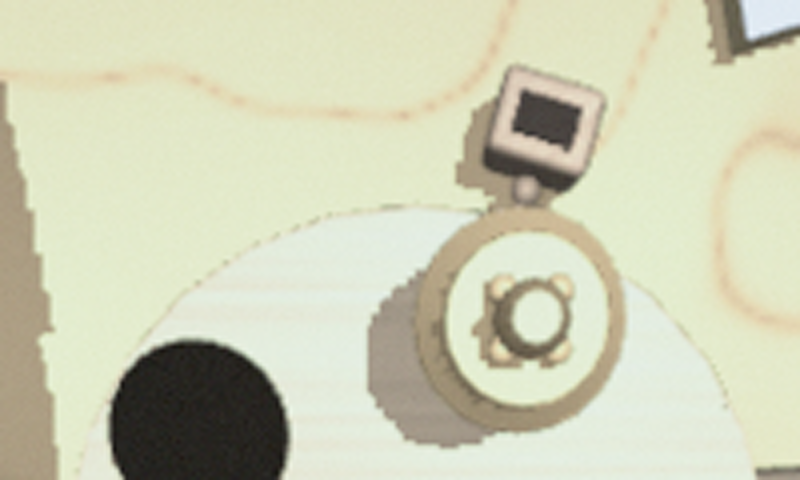

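Run:
```python
from h import *
r=dict(np.load("w2.npz"));A=np.array([.5574,.179])
f=lambda u,v,h:ray(r,(u/4+149.6,v/4-.4),h)[:2]
C=[f(*p,.042) for p in((510,64),(608,100),(583,168),(487,148))]
for c in C:print(c.round(4))
m=sum(C)/4;d=m-A;print("block",m.round(4),np.degrees(np.arctan2(d[1],d[0])),np.linalg.norm(d))
for h in(.022,.027,.034):
    d=f(527,190,h)-A;print("ball",h,np.degrees(np.arctan2(d[1],d[0])),np.linalg.norm(d))
g=lambda a,b:np.degrees(np.arctan2(*(C[b]-C[a])[::-1]))
print("edges",g(3,0),g(2,1),g(0,1)+90,g(3,2)+90)
```

```text
[0.3886 0.2048]
[0.3978 0.2365]
[0.4174 0.2299]
[0.4124 0.1986]
block [0.4041 0.2174] 165.93232043134026 0.1580894061661025
ball 0.022 165.6069479311437 0.14013560777896328
ball 0.027 165.70921673371726 0.13939446453971374
ball 0.034 165.85423304680629 0.1383576196925056
edges 165.40740549221542 161.50074751473733 163.7529347802938 170.9128732898124
```

Block and detent ball both lie at about 165.8°, while the bottle is at 163.5°, so it needs roughly 2.3° more. Regripping the bar.

Call:
step_arm(
  deltas=[
    [-2, 0, -45, 0, 0, 0, 1],
    [0, 0, -50, 0, 0, 0, 1],
    [0, 0, -35, 0, 0, 0, 1],
    [0, 0, 0, 0, 0, 0, 1],
    [0, 0, 0, 0, 0, 0, -1],
  ],
)

```text
clock: 5.75
tcp_pos: [0.556, 0.1794, 0.1727]
orientation: [-0.001, -0.012, 1.0, -0.0]
wrist_force: [-0.0, -0.3, 0.5]
finger_gap: 0.0733
grip_force: 0.0
```

Call:
step_arm(
  deltas=[
    [0, 0, 0, 0, 0, 0, -1],
    [0, 0, 0, 0, 0, 0, -1],
    [0, 0, 0, 0, 0, 0, -1],
    [0, 0, 0, 0, 0, 0, -1],
    [0, 0, 0, 0, 0, 0, -1],
  ],
)

```text
clock: 6.25
tcp_pos: [0.5575, 0.1797, 0.1747]
orientation: [0.001, -0.012, 1.0, 0.0]
wrist_force: [-0.2, -0.0, 5.8]
finger_gap: 0.0133
grip_force: 41.3
```

```bash
python3 chk.py
```

```text
6.3 [0.5574 0.1797 0.1747] [ 1.200e-03 -1.210e-02  9.999e-01  2.000e-04] yaw y 91.38594662146281 [-0.16  0.1   0.04] [-0.3  0.5  5.5]
dark seat 318 [0.5047 0.1002] -123.98 0.0962
shoulder-h 38 [0.6046 0.0984 0.1304]
```

Call:
step_arm(
  deltas=[
    [0, 0, 0, 0, 0, 1, -1],
    [0, 0, 0, 0, 0, 1, -1],
    [0, 0, 0, 0, 0, 0.5, -1],
    [0, 0, 0, 0, 0, 0, -1],
    [0, 0, 0, 0, 0, 0, -1],
  ],
)

```text
clock: 6.8
tcp_pos: [0.5574, 0.1796, 0.1747]
orientation: [0.001, -0.034, 0.999, 0.0]
wrist_force: [-0.0, -1.5, 5.5]
finger_gap: 0.0136
grip_force: 41.5
```

```bash
python3 chk.py
```

```text
6.85 [0.5574 0.1796 0.1747] [ 1.200e-03 -3.390e-02  9.994e-01  1.000e-04] yaw y 93.88454053600816 [-0.1   0.11  0.03] [-0.8 -0.3  5.5]
dark seat 329 [0.5079 0.0979] -121.65 0.0965
shoulder-h 36 [0.6071 0.1009 0.1307]
```

Call:
step_arm(
  deltas=[
    [0, 0, 0, 0, 0, 0, 1],
    [0, 0, 0, 0, 0, 0, 1],
    [0, 0, 0, 0, 0, 0, 1],
    [0, 0, 40, 0, 0, 0, 1],
    [0, 0, 50, 0, 0, 0, 1],
  ],
)

```text
clock: 7.35
tcp_pos: [0.5547, 0.1793, 0.2611]
orientation: [-0.004, -0.034, 0.999, -0.0]
wrist_force: [1.5, 0.3, -0.0]
finger_gap: 0.0839
grip_force: 0.0
```

Call:
step_arm(
  deltas=[
    [0, 0, 45, 0, 0, 0, 1],
    [0, 0, 0, 0, 0, 0, 1],
    [0, 0, 0, 0, 0, 0, 1],
  ],
)

```text
clock: 7.65
tcp_pos: [0.5574, 0.1798, 0.3095]
orientation: [0.001, -0.034, 0.999, 0.0]
wrist_force: [-0.6, -0.1, -0.4]
finger_gap: 0.0855
grip_force: 0.0
```

```bash
python3 chk2.py
```

```text
seat [179, 90, 43, 45, 1525] [0.507  0.0987 0.035 ]
seat [297, 131, 42, 41, 1334] [0.5508 0.2737 0.035 ]
blocktop 430 [0.4035 0.2179 0.0422] ((403.7985534667969, 217.64523315429688), (32.82210922241211, 24.446706771850586), 78.92549896240234)
  rows [ 23 278] [ 49 306]
neck 116 [0.4655 0.2026 0.1575] ((465.6094665527344, 202.30035400390625), (11.009264945983887, 11.81603717803955), 3.9359283447265625)
  rows [ 78 278] [ 90 290]
neck2 289 [0.4658 0.2019 0.1547] ((465.4839172363281, 202.42884826660156), (17.335805892944336, 18.208242416381836), 47.93956756591797)
  rows [ 75 274] [ 94 292]
shoulder 983 [0.4653 0.2021 0.1313] ((465.5743713378906, 202.63157653808594), (43.0937614440918, 42.42552947998047), 50.86046600341797)
  rows [ 63 262] [106 302]
bar 947 [0.5556 0.1793 0.2009] ((557.0211791992188, 179.11788940429688), (62.60566329956055, 13.381442070007324), 4.295417308807373)
  rows [152 247] [216 261]
```

The seats now give the bottle at 165.95° and the block at 165.9°, so the carousel is in the detent and the neck is at (0.4655, 0.2024). Next, moving to the cap.

Call:
step_arm(
  deltas=[
    [-6, -30, 0, 0, 0, -7.5, 1],
    [-6, -30, 0, 0, 0, -7.5, 1],
    [-6, -30, 0, 0, 0, -7.5, 1],
    [-6, -30, -5, 0, 0, -7.5, 1],
    [-6, -30, -10, 0, 0, -7.5, 1],
  ],
)

```text
clock: 8.2
tcp_pos: [0.5257, 0.0286, 0.2916]
orientation: [-0.001, 0.292, 0.957, -0.0]
wrist_force: [0.3, -0.4, 0.1]
finger_gap: 0.0852
grip_force: 0.0
```

Call:
step_arm(
  deltas=[
    [-6, -30, -10, 0, 0, -7.5, 1],
    [-6, -30, -10, 0, 0, -7.5, 1],
    [-6, -30, -10, 0, 0, -7.5, 1],
    [-6, -30, -10, 0, 0, -7.5, 1],
    [-6, -30, -10, 0, 0, -7.5, 1],
  ],
)

```text
clock: 8.7
tcp_pos: [0.4951, -0.121, 0.2408]
orientation: [-0.002, 0.584, 0.812, -0.0]
wrist_force: [0.7, -0.4, 0.1]
finger_gap: 0.0853
grip_force: 0.0
```

Call:
step_arm(
  deltas=[
    [-6, -30, -15, 0, 0, -7.5, 1],
    [-6, -30, -15, 0, 0, -7.5, 1],
    [0, 0, -15, 0, 0, 0, 1],
    [0, 0, 0, 0, 0, 0, 1],
    [0, 0, 0, 0, 0, 0, 1],
  ],
)

```text
clock: 9.2
tcp_pos: [0.4836, -0.1797, 0.197]
orientation: [-0.002, 0.683, 0.731, -0.0]
wrist_force: [0.4, -0.0, 0.4]
finger_gap: 0.0855
grip_force: 0.0
```

Run:
```python
from h import *
from workcell import *
r=read_camera("wrist");w=cloud(r);cv2.imwrite("pics/w3.png",r["image"][:,:,::-1])
st=get_state();q=st["orientation"];print(st["clock"],st["tcp_pos"].round(4),"yaw",np.degrees(2*np.arctan2(q[2],q[1]))-90)
def rep(nm,c,zl,zh,rad):
    M=(w[...,2]>zl)&(w[...,2]<zh)&(np.hypot(w[...,0]-c[0],w[...,1]-c[1])<rad)&(r["image"].max(2)<90)
    P=w[M]
    if len(P)>5: print(nm,len(P),P.mean(0).round(4),cv2.minEnclosingCircle(P[:,:2].astype(np.float32)*1000),np.argwhere(M).mean(0)[::-1])
rep("cap",(.485,-.183),.045,.055,.035)
rep("lid",(.502,-.271),.025,.035,.04)
rep("stop",(.506,-.36),.062,.075,.03)
```

```text
9.25 [ 0.4843 -0.1797  0.1979] yaw 3.934562101732382
cap 806 [ 0.4855 -0.1817  0.0472] ((485.3404541015625, -181.66038513183594), 17.77850341796875) [256.65260546 175.38461538]
lid 1498 [ 0.502  -0.2694  0.0272] ((502.05120849609375, -270.2751159667969), 28.947784423828125) [264.87316422 240.09679573]
stop 558 [ 0.5052 -0.358   0.065 ] ((505.158203125, -359.0442810058594), 17.91714096069336) [262.68100358 321.0734767 ]
```

View pics/w3.png

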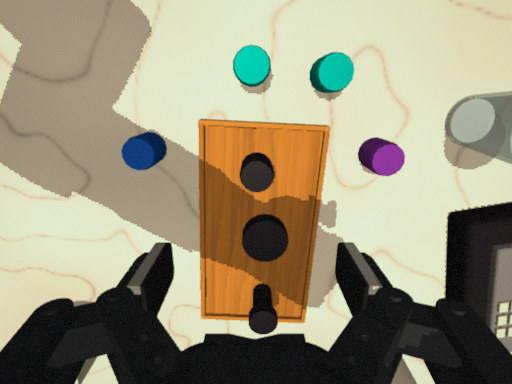

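The wrist view shows the snap cap at (257,175), with the lid at (265,240) and the stopper at (263,320). The cap centre is at (0.4855, -0.1818). Descending.

Call:
step_arm(
  deltas=[
    [1, -2, -45, 0, 0, 0, 1],
    [0, 0, -45, 0, 0, 0, 1],
    [0, 0, -45, 0, 0, 0, 1],
    [0, 0, -30, 0, 0, 0, 1],
    [0, 0, -17, 0, 0, 0, 1],
  ],
)

```text
clock: 9.75
tcp_pos: [0.4847, -0.1808, 0.0142]
orientation: [-0.001, 0.682, 0.731, -0.0]
wrist_force: [-0.0, 0.8, -0.0]
finger_gap: 0.0855
grip_force: 0.0
```

Call:
step_arm(
  deltas=[
    [0, 0, 0, 0, 0, 0, 1],
    [0, 0, 0, 0, 0, 0, -1],
    [0, 0, 0, 0, 0, 0, -1],
    [0, 0, 0, 0, 0, 0, -1],
    [0, 0, 0, 0, 0, 0, -1],
  ],
  newtons=60,
)

```text
clock: 10.25
tcp_pos: [0.4871, -0.183, 0.0181]
orientation: [0.002, 0.683, 0.731, 0.0]
wrist_force: [0.3, -0.3, 6.1]
finger_gap: 0.0363
grip_force: 60.1
```

Call:
step_arm(
  deltas=[
    [0, 0, 0, 0, 0, 0, -1],
    [0, 0, 0, 0, 0, 0, -1],
  ],
)

```text
clock: 10.45
tcp_pos: [0.4871, -0.183, 0.0182]
orientation: [0.002, 0.683, 0.731, 0.001]
wrist_force: [-0.6, 1.1, 6.2]
finger_gap: 0.036
grip_force: 60.0
```

Call:
step_arm(
  deltas=[
    [0, 0, 20, 0, 0, 0, -1],
    [0, 0, 45, 0, 0, 0, -1],
    [0, 0, 48, 0, 0, 0, -1],
    [0, 0, 48, 0, 0, 0, -1],
    [0, 0, 48, 0, 0, 0, -1],
  ],
)

```text
clock: 10.95
tcp_pos: [0.4854, -0.1823, 0.2282]
orientation: [0.001, 0.683, 0.731, 0.0]
wrist_force: [1.3, 0.1, 0.9]
finger_gap: 0.0365
grip_force: 60.2
```

Call:
step_arm(
  deltas=[
    [0, 15, 30, 0, 0, 0, -1],
    [-2, 30, 0, 0, 0, 0, -1],
    [-2, 35, 0, 0, 0, 0, -1],
    [-2, 35, 0, 0, 0, 0, -1],
    [-2, 35, 0, 0, 0, 0, -1],
  ],
)

```text
clock: 11.45
tcp_pos: [0.4775, -0.0313, 0.2563]
orientation: [0.001, 0.683, 0.73, 0.0]
wrist_force: [0.8, -0.1, -0.1]
finger_gap: 0.0363
grip_force: 60.2
```

Call:
step_arm(
  deltas=[
    [-2, 35, 0, 0, 0, 0, -1],
    [-2, 35, 0, 0, 0, 0, -1],
    [-2, 35, 0, 0, 0, 0, -1],
    [-2, 35, 0, 0, 0, 0, -1],
    [-2, 35, 0, 0, 0, 0, -1],
  ],
)

```text
clock: 11.95
tcp_pos: [0.4675, 0.144, 0.2562]
orientation: [0.001, 0.683, 0.731, 0.001]
wrist_force: [1.2, 0.5, 0.1]
finger_gap: 0.0369
grip_force: 60.2
```

Call:
step_arm(
  deltas=[
    [-2, 30, 0, 0, 0, 0, -1],
    [-1, 20, 0, 0, 0, 0, -1],
    [0, 10, 0, 0, 0, 0, -1],
    [0, 0, 0, 0, 0, 0, -1],
    [0, 0, 0, 0, 0, 0, -1],
  ],
)

```text
clock: 12.45
tcp_pos: [0.4648, 0.2021, 0.2555]
orientation: [0.0, 0.683, 0.731, -0.0]
wrist_force: [0.4, -0.6, -0.7]
finger_gap: 0.0365
grip_force: 60.2
```

```bash
cat > chk3.py <<'E'
from h import *
from workcell import *
st=get_state();q=st["orientation"];print(st["clock"],st["tcp_pos"].round(4),q.round(4),st["wrist_force"].round(1),st["finger_gap"])
for nm in("wrist","scene","top"):
    r=read_camera(nm);w=cloud(r);cv2.imwrite(f"pics/{nm}4.png",r["image"][:,:,::-1]);np.savez(f"{nm}4.npz",**r)
    tz=st["tcp_pos"][2]
    def rep(n,c,zl,zh,rad):
        M=(w[...,2]>zl)&(w[...,2]<zh)&(np.hypot(w[...,0]-c[0],w[...,1]-c[1])<rad);P=w[M]
        if len(P)>5: print(nm,n,len(P),P.mean(0).round(4),cv2.minEnclosingCircle(P[:,:2].astype(np.float32)*1000),np.argwhere(M).mean(0)[::-1].round(1))
    rep("neck",(.4655,.2024),.145,.162,.02)
    rep("shoulder",(.4655,.2024),.129,.136,.035)
    rep("cap",st["tcp_pos"][:2],tz-.014,tz+.0,.025)
    rep("captop",st["tcp_pos"][:2],tz+.024,tz+.036,.025)
E
python3 chk3.py
```

```text
12.45 [0.4648 0.2021 0.2555] [ 3.000e-04  6.828e-01  7.306e-01 -0.000e+00] [ 0.4 -0.6 -0.7] 0.036530437673359104
wrist neck 326 [0.4662 0.2051 0.1543] ((466.2107238769531, 203.18299865722656), 9.239505767822266) [256.5 184.6]
wrist shoulder 1008 [0.4662 0.2053 0.1312] ((466.24462890625, 203.03964233398438), 21.8149356842041) [256.4 177. ]
wrist cap 463 [0.4636 0.2179 0.2497] ((464.6997985839844, 207.9974822998047), 18.09374237060547) [254.9 214.3]
wrist captop 4781 [0.4643 0.2051 0.2845] ((464.4685974121094, 205.18789672851562), 23.832353591918945) [254.8 269.6]
scene neck 41 [0.4688 0.2002 0.1534] ((467.0934143066406, 201.91546630859375), 9.34225082397461) [295.2 145.3]
scene shoulder 89 [0.471  0.1967 0.1326] ((467.1170654296875, 202.0164794921875), 23.16765785217285) [294.6 153. ]
scene cap 63 [0.4727 0.1911 0.25  ] ((468.9968566894531, 197.44908142089844), 17.618106842041016) [296.9 112.8]
scene captop 120 [0.4633 0.197  0.2854] ((465.2715759277344, 201.26878356933594), 23.620317459106445) [295.9  97.6]
top neck 35 [0.4647 0.1989 0.1543] ((466.033447265625, 200.1588592529297), 8.462621688842773) [168.3 206. ]
top shoulder 94 [0.4639 0.1957 0.1321] ((466.6553039550781, 200.8728790283203), 21.55808448791504) [170.9 208. ]
top cap 12 [0.459  0.185  0.2493] ((461.89007568359375, 187.2486572265625), 12.16712760925293) [167.2 201.2]
top captop 27 [0.4623 0.1861 0.2841] ((463.1671447753906, 187.37452697753906), 10.523579597473145) [164.4 196.7]
```

View pics/wrist4.png

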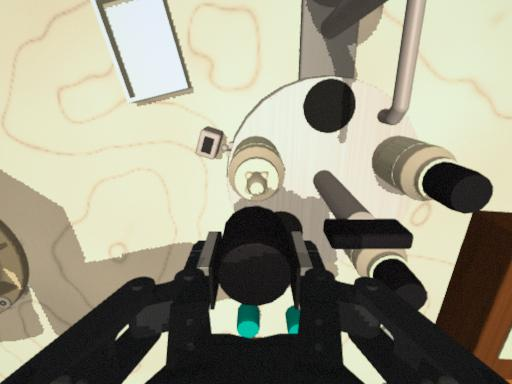

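The wrist view shows the cap held upright, its top at (253,270), with the neck ahead at (256,184). A shift of about +2 mm in x lines them up.

Call:
step_arm(
  deltas=[
    [2, 0, -20, 0, 0, 0, -1],
    [0, 0, -30, 0, 0, 0, -1],
    [0, 0, -28, 0, 0, 0, -1],
    [0, 0, -10, 0, 0, 0, -1],
    [0, 0, 0, 0, 0, 0, -1],
  ],
  newtons=80,
)

```text
clock: 13.1
tcp_pos: [0.4657, 0.2017, 0.1661]
orientation: [-0.001, 0.683, 0.73, -0.001]
wrist_force: [-0.4, 0.2, -0.8]
finger_gap: 0.0361
grip_force: 83.2
```

Call:
step_arm(
  deltas=[
    [0, 0, -4, 0, 0, 0, -1],
    [0, 0, -3, 0, 0, 0, -1],
    [0, 0, 0, 0, 0, 0, -1],
  ],
)

```text
clock: 13.4
tcp_pos: [0.4672, 0.2027, 0.161]
orientation: [0.0, 0.683, 0.731, 0.001]
wrist_force: [0.5, -0.2, -1.1]
finger_gap: 0.0359
grip_force: 83.2
```

The foot is already over the neck top with no contact force. Continuing down gently.

Call:
step_arm(
  deltas=[
    [0, 0, -3, 0, 0, 0, -1],
    [0, 0, -3, 0, 0, 0, -1],
    [0, 0, -2, 0, 0, 0, -1],
    [0, 0, 0, 0, 0, 0, -1],
  ],
)

```text
clock: 13.8
tcp_pos: [0.4672, 0.2027, 0.1532]
orientation: [0.001, 0.683, 0.731, 0.001]
wrist_force: [0.6, -1.6, 5.1]
finger_gap: 0.0359
grip_force: 84.1
```

Call:
step_arm(
  deltas=[
    [0, 0, -2, 0, 0, 0, -1],
    [0, 0, -1, 0, 0, 0, -1],
    [0, 0, 0, 0, 0, 0, -1],
  ],
)

```text
clock: 14.1
tcp_pos: [0.4671, 0.2027, 0.1498]
orientation: [0.0, 0.683, 0.731, 0.0]
wrist_force: [0.1, 0.1, 3.2]
finger_gap: 0.0358
grip_force: 83.7
```

Call:
step_arm(
  deltas=[
    [0, 0, -2, 0, 0, 0, -1],
    [0, 0, -2, 0, 0, 0, -1],
    [0, 0, 0, 0, 0, 0, -1],
  ],
)

```text
clock: 14.4
tcp_pos: [0.4661, 0.2025, 0.1444]
orientation: [-0.0, 0.683, 0.731, -0.001]
wrist_force: [0.3, -0.9, 0.6]
finger_gap: 0.0358
grip_force: 83.4
```

Call:
step_arm(
  deltas=[
    [0, 0, -2, 0, 0, 0, -1],
    [0, 0, -1, 0, 0, 0, -1],
    [0, 0, 0, 0, 0, 0, -1],
  ],
)

```text
clock: 14.7
tcp_pos: [0.4663, 0.2027, 0.1442]
orientation: [0.0, 0.683, 0.731, 0.0]
wrist_force: [-6.6, -1.1, 14.8]
finger_gap: 0.0359
grip_force: 85.2
```

The TCP stopped at 0.1442, the predicted home height, with 14.8 N. Easing off to about 7.5 N.

Call:
step_arm(
  deltas=[
    [0, 0, 1, 0, 0, 0, -1],
    [0, 0, 0.4, 0, 0, 0, -1],
    [0, 0, 0, 0, 0, 0, -1],
    [0, 0, 0, 0, 0, 0, -1],
    [0, 0, 0, 0, 0, 0, -1],
  ],
)

```text
clock: 15.2
tcp_pos: [0.4663, 0.2027, 0.1443]
orientation: [-0.0, 0.683, 0.731, -0.0]
wrist_force: [-2.7, -0.6, 7.8]
finger_gap: 0.036
grip_force: 84.1
```

```bash
python3 chk3.py
python3 - <<'E'
from workcell import *
print(get_state()["wrist_force"],get_state()["tcp_pos"])
E
```

```text
15.2 [0.4663 0.2027 0.1443] [-1.000e-04  6.826e-01  7.307e-01 -0.000e+00] [-2.7 -0.6  7.8] 0.03602042185686522
wrist neck 914 [0.4645 0.2181 0.154 ] ((465.50042724609375, 209.4767608642578), 18.119314193725586) [253.7 227.1]
wrist shoulder 718 [0.4661 0.2176 0.1316] ((466.09735107421875, 205.7277374267578), 21.39881134033203) [256.4 211.1]
wrist cap 962 [0.4658 0.2178 0.1348] ((466.0128479003906, 206.03228759765625), 21.266931533813477) [255.9 212.8]
wrist captop 4765 [0.4659 0.2056 0.1732] ((466.0181579589844, 206.35052490234375), 23.697481155395508) [254.7 269.7]
scene neck 69 [0.469  0.1898 0.1535] ((465.768798828125, 196.67446899414062), 18.339324951171875) [293.  146.8]
scene shoulder 51 [0.4735 0.1917 0.1328] ((468.0578918457031, 200.1583251953125), 21.763416290283203) [294.4 153.9]
scene cap 83 [0.4733 0.1918 0.1366] ((468.0578918457031, 200.1583251953125), 21.763416290283203) [294.4 152.6]
scene captop 112 [0.4649 0.1979 0.1739] ((466.3429870605469, 198.03468322753906), 23.180036544799805) [293.9 138.2]
top neck 15 [0.4622 0.1857 0.1537] ((464.168701171875, 188.10971069335938), 12.371088027954102) [173.4 207.3]
top shoulder 21 [0.4633 0.1851 0.1323] ((465.6681823730469, 189.1540985107422), 17.17890739440918) [175.  208.5]
top cap 26 [0.4626 0.1853 0.1344] ((465.6681823730469, 189.1540985107422), 17.17890739440918) [174.7 208.6]
top captop 17 [0.4619 0.1867 0.1733] ((460.10919189453125, 186.77919006347656), 12.191288948059082) [171.8 206. ]
[-2.92623364 -0.86646097  7.45187481] [0.46631558 0.20266576 0.14427271]
```

View pics/wrist4.png

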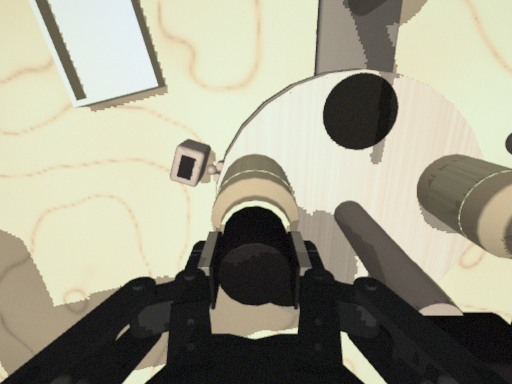

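The cap sits centred on the shoulder with its top at 0.174 m, which is home, and the robot presses with about 7.5 N. The bottle is still in line with the block. Handing in.

```bash
python3 -c "
from workcell import *
print(hand_in())"
```

```text
the job is handed in; nothing more can be done
None
```

The job is handed in: the carousel lines up with its detent block, and the snap cap is seated at its home height on the open bottle with the arm still pressing at about 7.5 N. The hand-in returned no verdict.

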